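# Find the pump key that still snaps, latch it, and cover the switch box

### The job

Switch on the water pump: of the three identical keys on the grey switch box only one still snaps over and stays in, the other two just stay soft and springy. Press the keys slowly and gently, one after another, with the closed fingertips, never forcing a soft key to its bottom; when you feel one snap and stay in, back off at once without pushing it any further, and press no more keys. Then put the aluminium splash cover over the switch box, all the way down onto the counter, let go of it, and leave the spatula, cup, bowl and dispenser where they are.

Things in the scene. Friction and masses are not known exactly. Their poses are not given: they have to be found in the camera images.
- box_centre (a point): Centre of the top face of the grey switch box, a block 72 mm (x) by 180 mm (y, the row of keys) by 45 mm high, fixed to the counter. z is up, x is across the row. Its top face is 45 mm above the counter.
- key_left (a point): Point on the box's top face on the axis of the key at the +y end of the row, 55 mm from the middle key. All three keys look alike: upright black round caps 26 mm across in 33 mm collars, pressed straight down. A cap's top stands 12 to 18 mm above this point, differing from key to key and not measured: it must be felt or seen. Which key snaps changes from start to start.
- key_middle (a point): The same point for the middle key. Every soft key pushes back with about 1.5 N per mm all the way to its stop 10 mm down, and springs up when released; more than 12 N on a key is too much.
- key_right (a point): The same point for the key at the -y end. The good key, wherever it is, rises to about 6 N at 1.5 to 2 mm, then yields: the force falls to nothing by about 5 mm, where the cap jumps away from the finger and stays in, 9 mm down; then it must not be pushed with more than 5 N. Let go before that, it springs back up.
- contact (a joint): The moving contact inside the box, out of sight, driven by the good key alone: 0 with the key up, 0.0009 m with the key snapped in (a tenth of the key's travel). The reading is far too coarse to steer by.
- cover_handle (a point): Middle of the handle of the splash cover, a loose aluminium box open below, about 0.3 kg: outside 90 (x) by 198 (y) by 76 mm high, inside 82 by 190 by 72. The wooden bar on its roof is 18 mm wide (x), 90 long (y), 36 high; this point is 94 mm above the lower rim. It fits over the box, y along the row, either way round, 5 mm to spare each side, clear of the keys, rim on the counter.
- cover_rim (a point): Centre of the cover's lower rim; on the counter at the start.
- spatula_mid (a point): Wooden spatula, 270 mm long along x, lying between the switch box and the cover; leave alone.
- cup_mid (a point): Aluminium cup, 72 mm wide, 80 mm high, middle; leave alone.
- bowl_mid (a point): White enamel bowl, 150 mm wide, 60 mm high, middle; leave alone.
- dispenser_mid (a point): Plastic push dispenser, 68 mm wide, 170 mm high; point 60 mm up; leave alone.
Mind the look-alikes: they are no part of the job. Leave any blue or turquoise look-alike of the part that bears box_centre alone. Leave any purple look-alike of the part that bears cover_handle alone.

How it is judged:
By the outcome, as a careful person would: the job done as asked, in the order asked, and still so for the second after the job is handed in, with the robot touching nothing.
It also fails if it takes over 72 s, if anything falls off the work surface, if the arm or the gripper's body presses on something with over 40 N, if the wrist force passes 120 N, or if a joint passes its speed limit or range.

### The arm

A 6-joint arm with a two-finger parallel gripper is mounted at the origin on the work surface. World frame = base frame: x ahead of the robot, y to its left, z up, the work surface at z = 0. Lengths are in m, angles in rad, forces in N, time in s.
With the tool pointing down it reaches from about 0.375 to 0.825 m from the base axis. Payload 5.5 kg.
Tool frame: the origin (TCP) lies on the mounting face of the last link; the fingertips stand 173 mm ahead of it and the grasp point (between the pads) lies 155 mm ahead of it; z points along the fingers, y is the line along which they close (so a half turn about z gives the same grasp; the last joint's range is limited). The gripper opens to 85 mm and grips with 20 to 120 N. Pads are 22 mm wide; open, the fingers measure 114 mm over their backs; the gripper's body (76 mm by 85 mm) begins 54 mm behind the grasp point. The pads swing forward as they close: fully open they stand 13 mm farther back than shut.
Start: joints at [-1.127, 0.314, -0.047, 1.21, 0, 1.571], TCP at [0.258, -0.542, 0.405] pointing down, gripper open.
Joint ranges: [-2.67, 2.67], [-0.69, 1.73], [-1.03, 1.25], [-2.08, 2.16], [-1.42, 1.45], [-3.14, 3.14]. Speed limits (rad/s): [2.39, 2.39, 3.01, 3.14, 3.14, 3.14].

### API

Orientations are given as a unit quaternion [x, y, z, w].
In Python, from rig import status, eyes, arm, models gives the robot as it stands.
- The arm moves only by the shell command python3 -m jog 'ROWS'. ROWS is JSON, a list of rows, each an object of numbers: "jaw": the finger opening in m, from 0 to 0.0854; "dx", "dy", "dz": the shift along the tool's x, y, z in m; "twist": the turn about the tool's z in degrees. A call has 1 to 10 rows; each row shifts and turns the commanded pose from where the row before left it, along the tool's axes as they then stand; what a row does not reach is not made up. A row lasts 1/10 s, in which the tool goes at most 50 mm and 8.59 degrees, less where a joint would pass 70% of its speed; a pose out of reach is approached as far as the arm can. A call with a gripper value outside its range is refused whole. The fingers move at their own pace and stop on an object; the grip force is fixed at half the most. Time passes only in rows, so rows that do not move let the fingers close. It gives the time, the measured TCP pose, the force, the opening and the grip force at its end, in the units of the state.
- status.get_state(): the state, without advancing time (a new reading comes with each control period).
- eyes.read_camera(name): name is "scene" or "top"; returns the picture (480x640x3 uint8, red, green, blue); there is no depth.
- eyes.get_calibration(name): a dict with "camera_matrix" (3x3 intrinsics, pixels), "k1" (the pictures are not rectified: a ray, as slopes to the right and down, at radius r is drawn at 1 + k1 r^2 times it, then the intrinsics apply), "rvec" (rotation vector, rad) and "tvec" (3), from world to camera coordinates, as OpenCV has them. Camera axes: x right, y down, z forward; pixel columns grow to the right and rows downward; lengths in m; the calibration is good to about 2 mm. A picture is of the moment at which its call begins. get_calibration takes no time and is no camera call.
- arm.finish_job(): hands the job in; it is judged then, once.
Trained networks look in the newest picture that a camera, given by its name, has taken for a name from the list of things; names that differ only in an ending like _2 or _b are one class to them, and where a whole thing is asked for, a point or a joint stands for the part that bears it (a point fixed in the world has none). Each returns a list of dicts, best first, with "conf" (0 to 1); they miss things now and then, are a little off and sometimes report something else, mostly with a low value. They report only what shows in the picture. A call takes as long as a camera call. They do not tell look-alikes from the thing itself.
- models.search_frame(target, camera): "xyz" ([x, y, z] in m, in world coordinates, good to about 4 mm: the middle of the surface that is visible of it).
The state is a dict: "t": time; "joint_positions": joint angles; "joint_velocities": joint speeds; "joint_efforts": joint torques, N m; "tool_pos": TCP position; "tcp_rot": TCP orientation; "force": force on the tool from outside, world axes, zero at the start; "torque": the same for the moment, N m; "finger_gap": opening from 0.0 (shut) to 1.0 (fully open); "grasp_force": force on a finger pad.
Only numpy, scipy, OpenCV 4.12 (cv2) and the standard library are available. Lean on these libraries where they do the work, as an engineer would, in place of code of your own. Each camera call takes 0.05 s, during which the arm holds its last target. There are 200 camera calls.

## Working session

There is one attempt and no reset: what is moved stays moved. The work goes in short steps, Python scripts to look and compute and a shell command to move; the robot and the scene stay as the last step left them, time stands still between calls to the robot, and variables do not carry over. Pictures are saved under pics/ and viewed, at most 10 in all, crops included, and the job is handed in when it is done.

```bash
ls; mkdir -p pics
cat > h.py <<'E'
import numpy as np, cv2
from rig import status, eyes, arm, models
def cal(n):
    c=eyes.get_calibration(n); return np.array(c["camera_matrix"]),np.array([c["k1"],0,0,0,0.]),np.array(c["rvec"],float),np.array(c["tvec"],float)
def proj(n,P):
    K,d,r,t=cal(n); return cv2.projectPoints(np.array(P,float).reshape(-1,1,3),r,t,K,d)[0].reshape(-1,2)
def ray(n,px):
    K,d,r,t=cal(n); R=cv2.Rodrigues(r)[0]
    u=cv2.undistortPoints(np.array(px,float).reshape(-1,1,2),K,d).reshape(-1,2)
    return -R.T@t, np.c_[u,np.ones(len(u))]@R
def atz(n,px,z):
    o,D=ray(n,px); return o+D*((z-o[2])/D[:,2])[:,None]
E
python3 - <<'E'
from h import *
for n in ("scene","top"):
    im=eyes.read_camera(n); cv2.imwrite(f"pics/{n}0.png",im[:,:,::-1])
    K,d,r,t=cal(n); print(n,K[0,0],d[0],"cam at",(-cv2.Rodrigues(r)[0].T@t).round(3))
    for k in ["box_centre","key_left","key_middle","key_right","cover_handle","cover_rim","spatula_mid","cup_mid","bowl_mid","dispenser_mid"]:
        for o in models.search_frame(k,n): print(k,np.round(o["xyz"],3),round(o["conf"],2),proj(n,o["xyz"]).round().tolist())
s=status.get_state(); print({k:(np.round(v,3).tolist()) for k,v in s.items()})
E
```

```text
pics
scene 568.9712731954784 -0.09138275117071369 cam at [ 1.005 -0.193  0.991]
box_centre [0.329 0.342 0.043] 0.9 [[374.0, 149.0]]
box_centre [0.612 0.385 0.046] 0.7 [[468.0, 234.0]]
box_centre [0.506 0.161 0.043] 0.58 [[345.0, 241.0]]
key_left [0.325 0.339 0.048] 0.89 [[373.0, 147.0]]
key_left [0.614 0.383 0.045] 0.82 [[468.0, 236.0]]
key_left [0.503 0.161 0.043] 0.68 [[344.0, 240.0]]
key_middle [0.504 0.157 0.043] 0.91 [[343.0, 241.0]]
key_middle [0.609 0.385 0.045] 0.79 [[467.0, 234.0]]
key_middle [0.329 0.335 0.044] 0.57 [[372.0, 150.0]]
key_right [0.614 0.388 0.044] 0.82 [[470.0, 235.0]]
key_right [0.326 0.332 0.046] 0.72 [[370.0, 149.0]]
key_right [0.505 0.16  0.048] 0.59 [[344.0, 240.0]]
cover_handle [ 0.324 -0.163  0.076] 0.82 [[154.0, 230.0]]
cover_handle [ 0.572 -0.24   0.076] 0.65 [[163.0, 353.0]]
cover_handle [0.737 0.155 0.024] 0.24 [[405.0, 342.0]]
cover_rim [ 0.567 -0.235  0.079] 0.93 [[164.0, 349.0]]
cover_rim [ 0.319 -0.163  0.079] 0.63 [[153.0, 227.0]]
spatula_mid [ 0.626 -0.02   0.006] 0.69 [[292.0, 338.0]]
cup_mid [ 0.734 -0.025  0.037] 0.56 [[319.0, 383.0]]
bowl
[... 976 characters left out ...]
_rim [ 0.549 -0.233  0.078] 0.94 [[472.0, 225.0]]
cover_rim [ 0.301 -0.157  0.076] 0.69 [[438.0, 351.0]]
spatula_mid [ 0.624 -0.022 -0.002] 0.89 [[364.0, 197.0]]
cup_mid [ 0.749 -0.04   0.036] 0.66 [[373.0, 136.0]]
bowl_mid [0.757 0.146 0.025] 0.76 [[286.0, 134.0]]
dispenser_mid [ 0.733 -0.171  0.111] 0.56 [[442.0, 131.0]]
{'t': 1.1, 'joint_positions': [-1.127, 0.313, -0.047, 1.21, -0.0, 1.571], 'joint_velocities': [-0.0, 0.001, -0.001, 0.0, 0.001, 0.001], 'joint_efforts': [0.001, -53.948, 34.005, 0.002, 0.0, 0.0], 'tool_pos': [0.258, -0.542, 0.405], 'tcp_rot': [0.975, 0.22, -0.0, 0.0], 'force': [0.136, 0.084, 0.572], 'torque': [-0.026, 0.02, -0.012], 'grasp_force': 0.0, 'finger_gap': 0.997}
```

```bash
python3 -m jog --help 2>&1 | head -5
```

```text
invalid input: not JSON, or not a number
```

View pictures.

View pics/scene0.png

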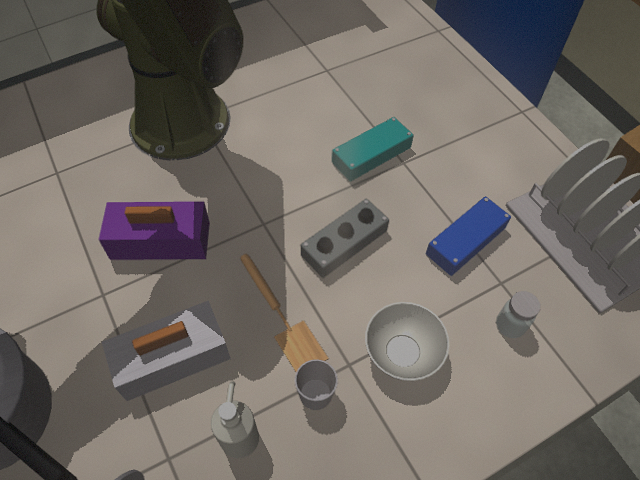

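View pics/top0.png

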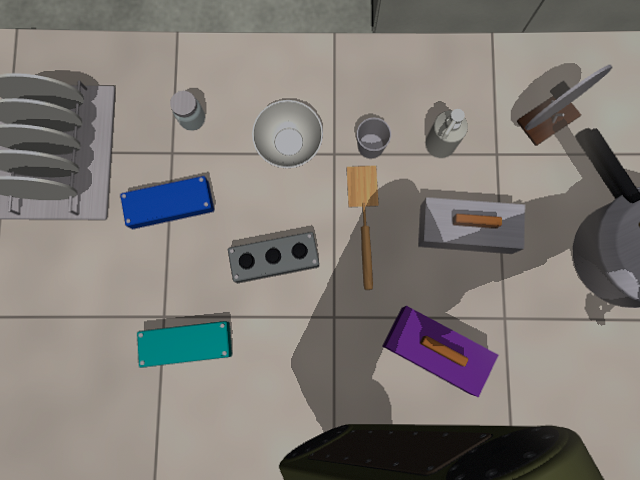

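Scene: grey box with three black keys at (345,238); look-alikes blue (468,235), turquoise (372,148). Aluminium cover at (167,350), handle (160,338); purple look-alike (154,230). In the top view the box is at (273,258) and the cover at (473,223). I choose the grey and aluminium ones, and will check them in a close crop.

Run:
```python
from h import *
T=cv2.imread("pics/top0.png");S=cv2.imread("pics/scene0.png")
def tile(I,x,y,w=120):
    return cv2.resize(I[y:y+w*3//4,x:x+w],(400,300),interpolation=cv2.INTER_CUBIC)
cv2.imwrite("pics/crop1.png",np.vstack([np.hstack([tile(T,213,213),tile(S,285,193)]),np.hstack([tile(T,412,178),tile(S,95,290,140)])]))
# black caps centroids
for n,I,(x,y,w,h) in (("top",T,(225,228,98,60)),("scene",S,(300,195,92,85))):
    g=cv2.cvtColor(I[y:y+h,x:x+w],cv2.COLOR_BGR2GRAY); m=(g<50).astype(np.uint8)
    N,_,st,c=cv2.connectedComponentsWithStats(m)
    for i in range(1,N):
        if st[i,4]>40: print(n,st[i],(c[i]+[x,y]).round(1), atz(n,[c[i]+[x,y]],0.06).round(4))
```

```text
top [ 67  15  16  16 199] [299.2 250.5] [[0.4978 0.1151 0.06  ]]
top [ 40  20  16  16 202] [272.8 255.6] [[0.4871 0.1684 0.06  ]]
top [ 14  25  16  16 203] [246.2 260.6] [[0.4766 0.2219 0.06  ]]
top [11 41 67 14 68] [268.5 275.2] [[0.4472 0.1763 0.06  ]]
scene [62 19 11  9 53] [367.7 218.6] [[0.4912 0.2221 0.06  ]]
```

View pics/crop1.png

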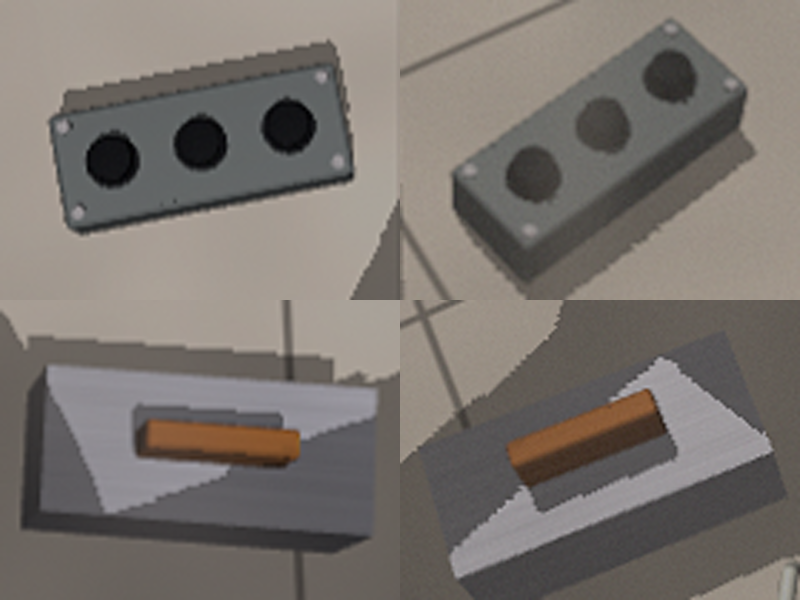

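```bash
cat >> h.py <<'E'
def tri(pt,ps):
    out=[]
    for a,b in zip(pt,ps):
        (o1,d1),(o2,d2)=ray("top",[a]),ray("scene",[b]); d1=d1[0]/np.linalg.norm(d1);d2=d2[0]/np.linalg.norm(d2)
        s=np.linalg.lstsq(np.c_[d1,-d2],o2-o1,rcond=None)[0]; p,q=o1+s[0]*d1,o2+s[1]*d2
        out.append([*((p+q)/2),np.linalg.norm(p-q)])
    return np.array(out)
E
python3 - <<'E'
from h import *
T=cv2.imread("pics/top0.png",0).astype(float);S=cv2.imread("pics/scene0.png",0).astype(float)
def ref(I,p):
    x,y=np.round(p).astype(int); w=I[y-2:y+3,x-2:x+3]; w=np.clip(w-np.median(w),0,None)
    yy,xx=np.mgrid[y-2:y+3,x-2:x+3]; return [(w*xx).sum()/w.sum(),(w*yy).sum()/w.sum()]
f=0.3
t=np.array([[63,127],[78,213],[338,162],[321,76]])*f+[213,213]-.35; s=np.array([[331,84],[272,28],[70,171],[130,231]])*f+[285,193]-.35
t=[ref(T,p) for p in t]; s=[ref(S,p) for p in s]
X=tri(t,s); print("screws",X.round(4).tolist(),"mean",X.mean(0).round(4))
v=(X[0]+X[1]-X[2]-X[3])[:2]; print("row yaw from +y (deg, ccw)",np.degrees(np.arctan2(-v[0],v[1])), "len",np.linalg.norm(v)/2, "wid",np.linalg.norm((X[0]+X[3]-X[1]-X[2])[:2])/2)
# keys: top centroids, collar centre in both
tk=[[246.2,260.6],[272.8,255.6],[299.2,250.5]]
sk=np.array([[270,76],[203,125],[134,174]])*f+[285,193]-.35
print("keys",tri(tk,sk).round(4).tolist())
g=.35
th=np.array([[148,420],[300,432],[298,462],[145,450]])*f+[412,178]-.35
sh=np.array([[108,143],[248,91],[263,106],[123,160]])*g+[95,290]-.33
tr=np.array([[48,67],[377,92],[372,236],[40,213]])*f+[412,178]-.35
sr=np.array([[325,33],[370,150],[55,277],[20,150]])*g+[95,290]-.33
# order: top list: (+x+y),(+x-y),(-x-y),(-x+y)
# scene: +y is right/up, +x right/down
sr=sr[[1,2,3,0]]
sh2=np.array([[263,106],[123,160],[108,143],[248,91]])*g+[95,290]-.33
th2=th
for nm,a,b in (("handle",th2,sh2),("roof",tr,sr)):
    X=tri(a,b); v=(X[0]+X[3]-X[1]-X[2])[:2]
    print(nm,X.round(4).tolist(),"mean",X.mean(0).round(4),"yaw",np.degrees(np.arctan2(-v[0],v[1])),"len",np.linalg.norm(v)/2,"wid",np.linalg.norm((X[0]+X[1]-X[2]-X[3])[:2])/2)
E
```

```text
screws [[0.4987, 0.2553, 0.0508, 0.0026], [0.446, 0.2446, 0.0511, 0.0035], [0.4782, 0.0863, 0.0512, 0.0029], [0.5306, 0.097, 0.0512, 0.0032]] mean [0.4884 0.1708 0.051  0.0031]
row yaw from +y (deg, ccw) 11.433436516709005 len 0.1615160985075213 wid 0.05367662065439111
keys [[0.4782, 0.2242, 0.0529, 0.003], [0.4889, 0.1706, 0.0518, 0.0034], [0.4996, 0.1171, 0.0524, 0.0039]]
handle [[0.417, -0.2132, -0.149, 0.0666], [0.4072, -0.3219, -0.1539, 0.0595], [0.3856, -0.3252, -0.1628, 0.0529], [0.3953, -0.2158, -0.1608, 0.0602]] mean [ 0.4013 -0.269  -0.1566  0.0598] yaw -5.091461194539129 len 0.10951051278522272 wid 0.02186597671974543
roof [[0.6043, -0.1402, 0.0798, 0.0025], [0.5895, -0.3363, 0.0791, 0.004], [0.502, -0.3296, 0.0768, 0.0036], [0.5157, -0.1332, 0.074, 0.0043]] mean [ 0.5529 -0.2348  0.0774  0.0036] yaw -4.137057565137851 len 0.1968128528559446 wid 0.08832553226958292
```

Run:
```python
from h import *
f,g=.3,.35
T=cv2.imread("pics/top0.png",0).astype(float);S=cv2.imread("pics/scene0.png",0).astype(float)
def ref(I,p):
    x,y=np.round(p).astype(int); w=I[y-2:y+3,x-2:x+3]; w=np.clip(w-np.median(w),0,None)
    yy,xx=np.mgrid[y-2:y+3,x-2:x+3]; return [(w*xx).sum()/w.sum(),(w*yy).sum()/w.sum()]
t=[ref(T,p) for p in np.array([[63,127],[78,213],[338,162],[321,76]])*f+[213,213]-.35]
s=[ref(S,p) for p in np.array([[331,84],[272,28],[70,171],[130,231]])*f+[285,193]-.35]
def yaw(X):
    v=(X[0]+X[1]-X[2]-X[3])[:2]; w=(X[0]-X[1]-X[2]+X[3])[:2] 
    return np.degrees(np.arctan2(-v[0],v[1])).round(2)
for n,p in (("top",t),("scene",s)):
    X=atz(n,p,.046); print("box",n,X.mean(0).round(4),yaw(X))
th=np.array([[148,120],[145,150],[298,162],[300,132]])*f+[412,178]-.35
sh=np.array([[263,106],[248,91],[108,143],[123,160]])*g+[95,290]-.33
tr=np.array([[48,67],[40,213],[372,236],[377,92]])*f+[412,178]-.35
sr=np.array([[370,150],[325,33],[20,150],[55,277]])*g+[95,290]-.33
for nm,a,b,z in (("handle",th,sh,.112),("roof",tr,sr,.076)):
    X=tri(a,b); print(nm,"tri",X.mean(0).round(4))
    for n,p in (("top",a),("scene",b)):
        X=atz(n,p,z); print(nm,n,X.mean(0).round(4),yaw(X),"len",np.linalg.norm(X[0]+X[1]-X[2]-X[3])/2)
```

```text
box top [0.4884 0.1698 0.046 ] 11.47
box scene [0.4861 0.1742 0.046 ] 11.41
handle tri [ 0.5526 -0.2329  0.1131  0.0061]
handle top [ 0.5521 -0.2363  0.112 ] -4.42 len 0.08852121840990988
handle scene [ 0.5532 -0.2301  0.112 ] -4.96 len 0.08576567071990282
roof tri [ 0.5529 -0.2348  0.0774  0.0036]
roof top [ 0.5528 -0.237   0.076 ] -4.05 len 0.19760954843482328
roof scene [ 0.553  -0.2332  0.076 ] -4.29 len 0.1969294632644239
```

```bash
python3 -m jog '[{"jaw":0,"dx":0.04,"dy":0,"twist":-8},{"dx":0.04,"twist":-8},{"dx":0.04,"twist":-8},{"dx":0.04,"twist":-8},{"twist":-8},{"twist":-8},{"twist":-8},{"twist":-8},{"twist":-8},{"twist":-4}]'
```

```text
$[0]: bad value
```

```bash
python3 -m jog '[{"jaw":0.001,"dx":0.04,"dy":0.0,"dz":0.0,"twist":-8.0},{"jaw":0.001,"dx":0.04,"dy":0.0,"dz":0.0,"twist":-8.0}]'
```

```text
t: 1.3
tool_pos: [0.3273, -0.503, 0.4047]
tcp_rot: [0.935, 0.355, 0.0, 0.0]
force: [0.2, 0.1, -0.4]
finger_gap: 0.693
grasp_force: 0.0
```

```bash
python3 -m jog '[{"jaw":0,"dx":0,"dy":0,"dz":0,"twist":-8},{"jaw":0,"dx":0,"dy":0,"dz":0,"twist":-8},{"jaw":0,"dx":0,"dy":0,"dz":0,"twist":-8},{"jaw":0,"dx":0,"dy":0,"dz":0,"twist":-8},{"jaw":0,"dx":0,"dy":0,"dz":0,"twist":-8},{"jaw":0,"dx":0,"dy":0,"dz":0,"twist":-8},{"jaw":0,"dx":0,"dy":0,"dz":0,"twist":-8},{"jaw":0,"dx":0,"dy":0,"dz":0,"twist":-4},{"jaw":0,"dx":0,"dy":0,"dz":0,"twist":0}]'
python3 - <<'E'
from h import *
print(status.get_state()["joint_positions"], status.get_state()["tool_pos"])
E
```

```text
t: 2.2
tool_pos: [0.3271, -0.5027, 0.4047]
tcp_rot: [0.633, 0.774, 0.0, -0.0]
force: [-1.2, -0.4, -0.3]
finger_gap: -0.0
grasp_force: 0.0
[-9.93863811e-01  3.13015153e-01 -4.77607568e-02  1.21004650e+00
  1.42493297e-06  3.77432191e-01] [ 0.32712863 -0.50266113  0.40470016]
```

```bash
python3 -m jog '[{"jaw":0,"dx":0.0338,"dy":0.0171,"dz":0,"twist":0},{"jaw":0,"dx":0.0338,"dy":0.0171,"dz":0,"twist":0},{"jaw":0,"dx":0.0338,"dy":0.0171,"dz":0,"twist":0},{"jaw":0,"dx":0.0338,"dy":0.0171,"dz":0,"twist":0},{"jaw":0,"dx":0.0338,"dy":0.0171,"dz":0,"twist":0},{"jaw":0,"dx":0.0338,"dy":0.0171,"dz":0,"twist":0},{"jaw":0,"dx":0.0338,"dy":0.0171,"dz":0,"twist":0},{"jaw":0,"dx":0.0338,"dy":0.0171,"dz":0,"twist":0},{"jaw":0,"dx":0.0338,"dy":0.0171,"dz":0,"twist":0},{"jaw":0,"dx":0.0338,"dy":0.0171,"dz":0,"twist":0}]'
python3 -m jog '[{"jaw":0,"dx":0.0338,"dy":0.0171,"dz":0.02,"twist":0},{"jaw":0,"dx":0.0338,"dy":0.0171,"dz":0.02,"twist":0},{"jaw":0,"dx":0.0338,"dy":0.0171,"dz":0.02,"twist":0},{"jaw":0,"dx":0.0338,"dy":0.0171,"dz":0.02,"twist":0},{"jaw":0,"dx":0.0338,"dy":0.0171,"dz":0.02,"twist":0},{"jaw":0,"dx":0.0338,"dy":0.0171,"dz":0.02,"twist":0},{"jaw":0,"dx":0.0338,"dy":0.0171,"dz":0.02,"twist":0},{"jaw":0,"dx":0,"dy":0,"dz":0,"twist":0},{"jaw":0,"dx":0,"dy":0,"dz":0,"twist":0}]'
python3 - <<'E'
from h import *
s=status.get_state(); p=np.array(s["tool_pos"]); q=s["tcp_rot"]; tip=p-[0,0,.173]
print(p,s["force"],q)
out=[]
for n in ("top","scene"):
    I=eyes.read_camera(n)[:,:,::-1].copy(); c=proj(n,tip)[0]; print(n,c)
    x,y=(c-[50,37]).astype(int); C=cv2.resize(I[y:y+75,x:x+100],(400,300),interpolation=cv2.INTER_CUBIC)
    cv2.circle(C,tuple(((c-[x,y]+.5)*4).astype(int).tolist()),3,(0,0,255),1)
    out.append(C)
cv2.imwrite("pics/tip.png",np.hstack(out))
E
```

```text
t: 3.2
tool_pos: [0.4279, -0.136, 0.4049]
tcp_rot: [0.634, 0.773, 0.0, 0.0]
force: [0.2, -0.4, 0.0]
finger_gap: -0.007
grasp_force: 0.0
t: 4.1
tool_pos: [0.4979, 0.1188, 0.2641]
tcp_rot: [0.633, 0.774, -0.001, -0.0]
force: [0.6, 0.0, 0.0]
finger_gap: -0.0
grasp_force: 0.0
[0.49793561 0.11875196 0.26414213] [0.57501509 0.03501236 0.02055285] [ 6.32996707e-01  7.74154060e-01 -7.53343812e-04 -3.04635158e-04]
top [296.78274553 248.08680793]
scene [324.67277278 233.07089405]
```

View pics/tip.png

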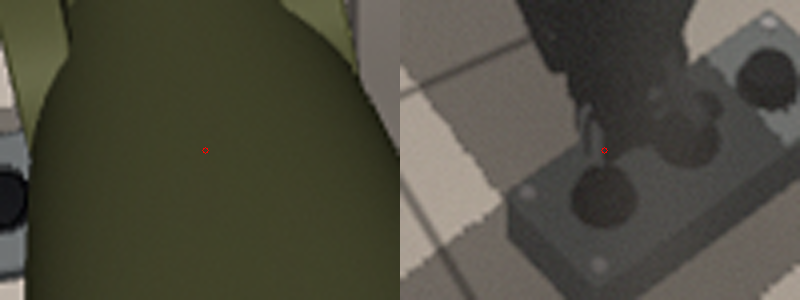

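The scene tile shows the closed fingertips at about (604,152) in the crop, where predicted, above the right key. Now I'll descend and feel for it.

```bash
python3 -m jog '[{"jaw":0,"dx":0,"dy":0,"dz":0.012,"twist":0},{"jaw":0,"dx":0,"dy":0,"dz":0.012,"twist":0},{"jaw":0,"dx":0,"dy":0,"dz":0,"twist":0},{"jaw":0,"dx":0,"dy":0,"dz":0,"twist":0}]' | grep -E 'tool_pos|force'
for i in 1 2 3 4 5 6; do python3 -m jog '[{"jaw":0,"dx":0,"dy":0,"dz":0.0005,"twist":0},{"jaw":0,"dx":0,"dy":0,"dz":0.0005,"twist":0}]' | grep -E 'tool_pos|^force'; done
```

```text
tool_pos: [0.4978, 0.1176, 0.2402]
force: [0.5, -0.4, 0.0]
grasp_force: 0.0
tool_pos: [0.4985, 0.1181, 0.24]
force: [0.4, 1.3, 0.0]
tool_pos: [0.4983, 0.1182, 0.2389]
force: [0.1, -0.2, 0.5]
tool_pos: [0.4982, 0.1182, 0.2377]
force: [-1.3, -1.2, 0.4]
tool_pos: [0.4982, 0.1182, 0.2366]
force: [0.4, -0.6, -0.6]
tool_pos: [0.4982, 0.1181, 0.2356]
force: [-1.0, -0.3, -0.4]
tool_pos: [0.4982, 0.1181, 0.2347]
force: [-0.3, -0.2, -0.3]
```

```bash
python3 -m jog '[{"jaw":0,"dx":0,"dy":0,"dz":0.0005,"twist":0},{"jaw":0,"dx":0,"dy":0,"dz":0.0005,"twist":0}]' | grep -E 'tool_pos|^force'
python3 -m jog '[{"jaw":0,"dx":0,"dy":0,"dz":0.0005,"twist":0},{"jaw":0,"dx":0,"dy":0,"dz":0.0005,"twist":0}]' | grep -E 'tool_pos|^force'
python3 -m jog '[{"jaw":0,"dx":0,"dy":0,"dz":0.0005,"twist":0},{"jaw":0,"dx":0,"dy":0,"dz":0.0005,"twist":0}]' | grep -E 'tool_pos|^force'
```

```text
tool_pos: [0.4982, 0.1181, 0.2337]
force: [-0.2, -0.1, -0.2]
tool_pos: [0.4983, 0.1181, 0.2328]
force: [-0.8, -0.1, 3.0]
tool_pos: [0.4982, 0.1181, 0.232]
force: [-2.0, 0.1, 4.9]
```

```bash
python3 -m jog '[{"jaw":0,"dx":0,"dy":0,"dz":0,"twist":0}]' | grep -E 'tool_pos|^force'
python3 -m jog '[{"jaw":0,"dx":0,"dy":0,"dz":0.0005,"twist":0}]' | grep -E 'tool_pos|^force'
python3 -m jog '[{"jaw":0,"dx":0,"dy":0,"dz":0.0005,"twist":0}]' | grep -E 'tool_pos|^force'
python3 -m jog '[{"jaw":0,"dx":0,"dy":0,"dz":0,"twist":0}]' | grep -E 'tool_pos|^force'
```

```text
tool_pos: [0.4982, 0.1181, 0.2319]
force: [-0.7, 0.6, 4.6]
tool_pos: [0.4983, 0.1182, 0.2315]
force: [-1.3, -0.4, 5.2]
tool_pos: [0.4982, 0.1181, 0.2309]
force: [-1.8, -0.3, 5.3]
tool_pos: [0.4982, 0.1181, 0.2308]
force: [-1.9, 0.1, 4.4]
```

The force peaked near 5.3 N and is now falling while the key goes in, so this looks like the good key. Going on in small steps.

```bash
python3 -m jog '[{"jaw":0,"dx":0,"dy":0,"dz":0.0005,"twist":0}]' | grep -E 'tool_pos|^force'
python3 -m jog '[{"jaw":0,"dx":0,"dy":0,"dz":0.0005,"twist":0}]' | grep -E 'tool_pos|^force'
python3 -m jog '[{"jaw":0,"dx":0,"dy":0,"dz":0.0005,"twist":0}]' | grep -E 'tool_pos|^force'
python3 -m jog '[{"jaw":0,"dx":0,"dy":0,"dz":0,"twist":0}]' | grep -E 'tool_pos|^force'
```

```text
tool_pos: [0.4982, 0.1182, 0.2303]
force: [-1.4, -0.4, 3.6]
tool_pos: [0.4982, 0.1182, 0.2297]
force: [-1.4, -0.3, 2.4]
tool_pos: [0.4982, 0.1182, 0.229]
force: [0.0, -0.2, 1.0]
tool_pos: [0.4982, 0.1182, 0.2289]
force: [-0.1, -0.5, 1.3]
```

```bash
python3 -m jog '[{"jaw":0,"dx":0,"dy":0,"dz":0.0005,"twist":0}]' | grep -E 'tool_pos|^force'
python3 -m jog '[{"jaw":0,"dx":0,"dy":0,"dz":0.0003,"twist":0}]' | grep -E 'tool_pos|^force'
python3 -m jog '[{"jaw":0,"dx":0,"dy":0,"dz":0,"twist":0}]' | grep -E 'tool_pos|^force'
```

```text
tool_pos: [0.4982, 0.1182, 0.2285]
force: [0.7, 0.0, 0.3]
tool_pos: [0.4982, 0.1181, 0.2282]
force: [1.0, -0.5, 0.5]
tool_pos: [0.4981, 0.1181, 0.2282]
force: [-0.7, -0.1, -0.2]
```

```bash
python3 -m jog '[{"jaw":0,"dx":0,"dy":0,"dz":-0.001,"twist":0},{"jaw":0,"dx":0,"dy":0,"dz":-0.001,"twist":0}]' | grep -E 'tool_pos|^force'
python3 -m jog '[{"jaw":0,"dx":0,"dy":0,"dz":-0.0005,"twist":0}]' | grep -E 'tool_pos|^force'
python3 -m jog '[{"jaw":0,"dx":0,"dy":0,"dz":-0.0005,"twist":0}]' | grep -E 'tool_pos|^force'
```

```text
tool_pos: [0.4982, 0.1181, 0.2304]
force: [0.2, 0.6, 0.7]
tool_pos: [0.4983, 0.1182, 0.2311]
force: [0.5, -0.2, -0.2]
tool_pos: [0.4983, 0.1182, 0.2315]
force: [0.1, 0.3, -0.4]
```

```bash
python3 -m jog '[{"jaw":0,"dx":0,"dy":0,"dz":-0.03,"twist":0},{"jaw":0,"dx":0,"dy":0,"dz":-0.04,"twist":0},{"jaw":0,"dx":0,"dy":0,"dz":-0.04,"twist":0},{"jaw":0,"dx":-0.04,"dy":-0.002,"dz":0,"twist":0},{"jaw":0.06,"dx":-0.04,"dy":-0.002,"dz":0,"twist":0},{"jaw":0.06,"dx":-0.04,"dy":-0.002,"dz":0,"twist":0},{"jaw":0.06,"dx":-0.04,"dy":-0.002,"dz":0,"twist":0},{"jaw":0.06,"dx":-0.04,"dy":-0.002,"dz":0,"twist":0},{"jaw":0.06,"dx":-0.04,"dy":-0.002,"dz":0,"twist":0},{"jaw":0.06,"dx":-0.04,"dy":-0.002,"dz":0,"twist":0}]'
python3 -m jog '[{"jaw":0.06,"dx":-0.04,"dy":-0.002,"dz":0,"twist":0},{"jaw":0.06,"dx":-0.037,"dy":0,"dz":0,"twist":0},{"jaw":0.06,"dx":0,"dy":0,"dz":0,"twist":7.8},{"jaw":0.06,"dx":0,"dy":0,"dz":0,"twist":7.8},{"jaw":0.06,"dx":0,"dy":0,"dz":0,"twist":0},{"jaw":0.06,"dx":0,"dy":0,"dz":0,"twist":0}]'
python3 - <<'E'
from h import *
s=status.get_state(); p=np.array(s["tool_pos"]); q=s["tcp_rot"]; psi=2*np.arctan2(q[1],q[0]); print("psi",np.degrees(psi),p.round(4))
d=np.array([.553,-.235])-p[:2]; c,si=np.cos(psi),np.sin(psi); print("to handle dx,dy",d@[c,si],d@[si,-c])
out=[]
for n,b in (("top",(213,213)),("scene",(285,193))):
    I=eyes.read_camera(n)[:,:,::-1]; x,y=b; out.append(cv2.resize(I[y:y+90,x:x+120],(400,300),interpolation=cv2.INTER_CUBIC))
cv2.imwrite("pics/keys2.png",np.hstack(out))
E
```

```text
t: 8.9
tool_pos: [0.5399, -0.1608, 0.3415]
tcp_rot: [0.633, 0.774, 0.0, 0.0]
force: [0.3, -0.6, 0.3]
finger_gap: 0.701
grasp_force: 0.0
t: 9.5
tool_pos: [0.5532, -0.2349, 0.3414]
tcp_rot: [0.731, 0.682, -0.0, -0.0]
force: [-0.8, -0.2, 0.3]
finger_gap: 0.701
grasp_force: 0.0
psi 86.01373555186616 [ 0.5532 -0.2349  0.3414]
to handle dx,dy -0.00013915232415688569 -0.00020656964520838667
```

View pics/keys2.png

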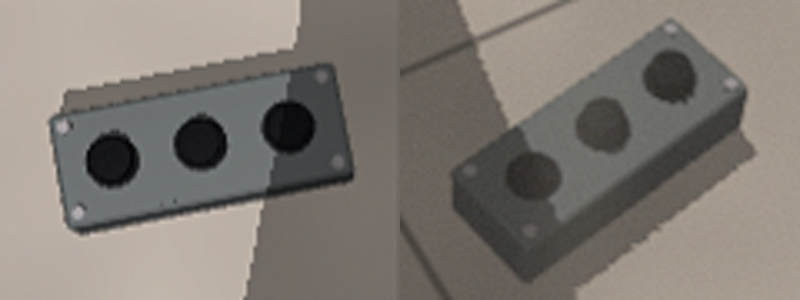

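The right key at (533,176) now sits visibly lower than before, while the other two are unchanged: it has snapped in. Next I'll grasp the cover handle.

```bash
python3 -m jog '[{"jaw":0.06,"dx":0,"dy":0,"dz":0.03,"twist":0},{"jaw":0.06,"dx":0,"dy":0,"dz":0.03,"twist":0},{"jaw":0.06,"dx":0,"dy":0,"dz":0.017,"twist":0},{"jaw":0.06,"dx":0,"dy":0,"dz":0.01,"twist":0},{"jaw":0.06,"dx":0,"dy":0,"dz":0,"twist":0},{"jaw":0.06,"dx":0,"dy":0,"dz":0,"twist":0}]'
python3 -m jog '[{"jaw":0,"dx":0,"dy":0,"dz":0,"twist":0},{"jaw":0,"dx":0,"dy":0,"dz":0,"twist":0},{"jaw":0,"dx":0,"dy":0,"dz":0,"twist":0},{"jaw":0,"dx":0,"dy":0,"dz":0,"twist":0},{"jaw":0,"dx":0,"dy":0,"dz":0,"twist":0},{"jaw":0,"dx":0,"dy":0,"dz":0,"twist":0},{"jaw":0,"dx":0,"dy":0,"dz":0,"twist":0}]'
```

```text
t: 10.2
tool_pos: [0.5537, -0.235, 0.2552]
tcp_rot: [0.732, 0.681, 0.0, 0.0]
force: [-0.4, -0.1, 0.5]
finger_gap: 0.702
grasp_force: 0.0
t: 10.9
tool_pos: [0.5534, -0.2351, 0.2552]
tcp_rot: [0.732, 0.681, 0.0, 0.001]
force: [-1.7, 0.6, 5.4]
finger_gap: 0.199
grasp_force: 59.0
```

```bash
python3 -m jog '[{"jaw":0,"dx":0,"dy":0,"dz":-0.005,"twist":0},{"jaw":0,"dx":0,"dy":0,"dz":-0.015,"twist":0},{"jaw":0,"dx":0,"dy":0,"dz":-0.02,"twist":0},{"jaw":0,"dx":0,"dy":0,"dz":-0.02,"twist":0},{"jaw":0,"dx":0,"dy":0,"dz":-0.02,"twist":0},{"jaw":0,"dx":0,"dy":0,"dz":-0.02,"twist":0},{"jaw":0,"dx":0,"dy":0,"dz":-0.015,"twist":0},{"jaw":0,"dx":0,"dy":0,"dz":-0.005,"twist":0},{"jaw":0,"dx":0.01,"dy":-0.0024,"dz":0,"twist":0},{"jaw":0,"dx":0.02,"dy":-0.0048,"dz":0,"twist":0}]'
python3 -m jog '[{"jaw":0,"dx":0.03,"dy":-0.0071,"dz":0,"twist":0},{"jaw":0,"dx":0.03,"dy":-0.0071,"dz":0,"twist":0},{"jaw":0,"dx":0.03,"dy":-0.0071,"dz":0,"twist":0},{"jaw":0,"dx":0.03,"dy":-0.0071,"dz":0,"twist":0},{"jaw":0,"dx":0.03,"dy":-0.0071,"dz":0,"twist":0},{"jaw":0,"dx":0.03,"dy":-0.0071,"dz":0,"twist":0},{"jaw":0,"dx":0.03,"dy":-0.0071,"dz":0,"twist":0},{"jaw":0,"dx":0.03,"dy":-0.0071,"dz":0,"twist":0},{"jaw":0,"dx":0.03,"dy":-0.0071,"dz":0,"twist":0},{"jaw":0,"dx":0.03,"dy":-0.0071,"dz":0,"twist":0}]'
python3 -m jog '[{"jaw":0,"dx":0.03,"dy":-0.0071,"dz":0,"twist":0},{"jaw":0,"dx":0.025,"dy":-0.0059,"dz":0,"twist":0},{"jaw":0,"dx":0.016,"dy":-0.004,"dz":0,"twist":0},{"jaw":0,"dx":0,"dy":0,"dz":0,"twist":-4},{"jaw":0,"dx":0,"dy":0,"dz":0,"twist":-6},{"jaw":0,"dx":0,"dy":0,"dz":0,"twist":-4},{"jaw":0,"dx":0,"dy":0,"dz":0,"twist":-1.6},{"jaw":0,"dx":0,"dy":0,"dz":0,"twist":0},{"jaw":0,"dx":0,"dy":0,"dz":0,"twist":0},{"jaw":0,"dx":0,"dy":0,"dz":0,"twist":0}]'
python3 - <<'E'
from h import *
s=status.get_state(); p=np.array(s["tool_pos"]); q=s["tcp_rot"]; psi=2*np.arctan2(q[1],q[0]); print("psi",np.degrees(psi),p.round(4))
d=np.array([.4873,.172])-p[:2]; c,si=np.cos(psi),np.sin(psi); print("dx,dy",d@[c,si],d@[si,-c])
out=[]
for n,b in (("top",(170,170)),("scene",(240,120))):
    I=eyes.read_camera(n)[:,:,::-1]; cv2.imwrite(f"pics/{n}3.png",I); x,y=b; out.append(cv2.resize(I[y:y+200,x:x+200],(400,400),interpolation=cv2.INTER_CUBIC))
cv2.imwrite("pics/over.png",np.hstack(out))
E
```

```text
t: 11.9
tool_pos: [0.5479, -0.2042, 0.3732]
tcp_rot: [0.733, 0.68, -0.0, -0.001]
force: [0.2, 0.2, -2.6]
finger_gap: 0.195
grasp_force: 58.7
t: 12.9
tool_pos: [0.4973, 0.1021, 0.3732]
tcp_rot: [0.732, 0.681, -0.001, -0.001]
force: [0.2, -0.0, -2.4]
finger_gap: 0.203
grasp_force: 58.7
t: 13.9
tool_pos: [0.4873, 0.172, 0.3742]
tcp_rot: [0.633, 0.774, -0.0, -0.0]
force: [0.1, 0.7, -2.7]
finger_gap: 0.201
grasp_force: 58.8
psi 101.38969113016057 [0.4873 0.172  0.3742]
dx,dy -2.9368088012967967e-05 4.233798527585083e-05
```

View pics/over.png

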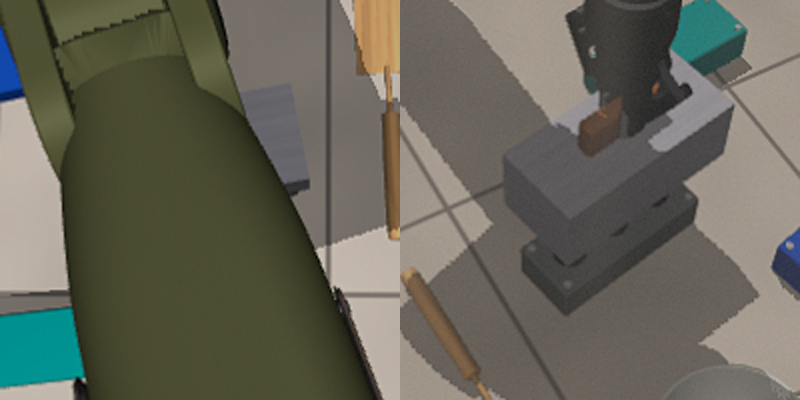

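The scene half shows the cover hanging over the box (rim corner at crop (572,267), roof corners (503,158), (569,217), (733,103)), with the box square beneath it. I'll check the alignment numerically.

Run:
```python
from h import *
from scipy.optimize import least_squares
S=cv2.imread("pics/scene3.png",0)
def corners(x,y,yaw,L,W,z):
    a=np.radians(yaw); ux=np.array([np.cos(a),np.sin(a)]);uy=np.array([-np.sin(a),np.cos(a)])
    return np.array([[*(np.array([x,y])+i*W/2*ux+j*L/2*uy),z] for i,j in ((1,1),(1,-1),(-1,-1),(-1,1))])
# refine corner picks
def pick(pts):
    p=(np.array(pts,float)-[400,0])/2+[240,120]-.25
    return p
obs=pick([[733,103],[569,217],[503,158],[572,267]])
def model(v,rz):
    R=corners(*v,.198,.09,rz+.076); B=corners(*v,.198,.09,rz); return proj("scene",np.vstack([R[:3],B[1:2]]))
rz=.119
print("pred",model([.4873,.172,11.4],rz).round(1).tolist(),"obs",obs.round(1).tolist())
r=least_squares(lambda v:(model(v[:3],v[3])-obs).ravel(),[.4873,.172,11.4,rz],x_scale=[.01,.01,1,.01]); print("cover fit scene x,y,yaw,rz",r.x.round(4),r.fun.round(1))
r=least_squares(lambda v:(model(v[:3],rz)-obs).ravel(),[.4873,.172,11.4],x_scale=[.01,.01,1]); print("cover fit fixed z",r.x.round(4),r.fun.round(1))
# box: top-face corners visible in first scene crop: (+x+y),(+x-y),(-x-y)
b0=np.array([[346,90],[127,244],[54,175],[272,18]])*.3+[285,193]-.35
f=lambda v:(proj("scene",corners(*v[:3],.18,.072,.045))-b0).ravel()
r=least_squares(f,[.4873,.172,11.4],x_scale=[.01,.01,1]); print("box fit scene",r.x.round(4),r.fun.round(1))
```

```text
pred [[406.5, 172.0], [323.6, 230.4], [290.0, 197.5], [322.6, 253.9]] obs [[406.2, 171.2], [324.2, 228.2], [291.2, 198.8], [325.8, 253.2]]
cover fit scene x,y,yaw,rz [ 0.4801  0.1781 12.3834  0.1085] [-0.4 -0.2  1.3  1.4  0.3 -1.  -1.3 -0.3]
cover fit fixed z [ 0.4862  0.1739 12.4944] [ 0.4 -0.9  1.2  1.6 -0.3 -1.2 -1.4  0.2]
box fit scene [ 0.4878  0.1733 11.3126] [ 1.8 -0.7  0.2  2.4 -1.7 -1.2 -0.2 -0.9]
```

The scene view puts the cover at (0.486, 0.174) and the box screws at (0.486, 0.174), so they are aligned. Lowering it now, watching the force.

```bash
python3 -m jog '[{"jaw":0,"dx":0,"dy":0,"dz":0.01,"twist":0},{"jaw":0,"dx":0,"dy":0,"dz":0.015,"twist":0},{"jaw":0,"dx":0,"dy":0,"dz":0.015,"twist":0},{"jaw":0,"dx":0,"dy":0,"dz":0.01,"twist":0},{"jaw":0,"dx":0,"dy":0,"dz":0.005,"twist":0},{"jaw":0,"dx":0,"dy":0,"dz":0.005,"twist":0},{"jaw":0,"dx":0,"dy":0,"dz":0.005,"twist":0},{"jaw":0,"dx":0,"dy":0,"dz":0,"twist":0}]' | grep -E 'tool_pos|force'
python3 -m jog '[{"jaw":0,"dx":0,"dy":0,"dz":0.004,"twist":0},{"jaw":0,"dx":0,"dy":0,"dz":0.004,"twist":0},{"jaw":0,"dx":0,"dy":0,"dz":0,"twist":0}]' | grep -E 'tool_pos|force'
python3 -m jog '[{"jaw":0,"dx":0,"dy":0,"dz":0.003,"twist":0},{"jaw":0,"dx":0,"dy":0,"dz":0.003,"twist":0},{"jaw":0,"dx":0,"dy":0,"dz":0.003,"twist":0},{"jaw":0,"dx":0,"dy":0,"dz":0,"twist":0}]' | grep -E 'tool_pos|force'
```

```text
tool_pos: [0.4874, 0.1719, 0.309]
force: [0.6, 0.6, -1.8]
grasp_force: 58.7
tool_pos: [0.4873, 0.1718, 0.3009]
force: [-0.9, -0.6, -2.5]
grasp_force: 58.7
tool_pos: [0.4872, 0.1718, 0.2918]
force: [-0.4, -0.4, -2.3]
grasp_force: 58.7
```

Rim at 37 mm, below the box top, with no contact force. Lowering further.

```bash
python3 -m jog '[{"jaw":0,"dx":0,"dy":0,"dz":0.008,"twist":0},{"jaw":0,"dx":0,"dy":0,"dz":0.008,"twist":0},{"jaw":0,"dx":0,"dy":0,"dz":0.008,"twist":0},{"jaw":0,"dx":0,"dy":0,"dz":0.004,"twist":0},{"jaw":0,"dx":0,"dy":0,"dz":0,"twist":0}]' | grep -E 'tool_pos|force'
python3 -m jog '[{"jaw":0,"dx":0,"dy":0,"dz":0.002,"twist":0},{"jaw":0,"dx":0,"dy":0,"dz":0.002,"twist":0},{"jaw":0,"dx":0,"dy":0,"dz":0.002,"twist":0},{"jaw":0,"dx":0,"dy":0,"dz":0,"twist":0}]' | grep -E 'tool_pos|force'
python3 -m jog '[{"jaw":0,"dx":0,"dy":0,"dz":0.001,"twist":0},{"jaw":0,"dx":0,"dy":0,"dz":0.001,"twist":0},{"jaw":0,"dx":0,"dy":0,"dz":0,"twist":0}]' | grep -E 'tool_pos|force'
```

```text
tool_pos: [0.487, 0.1717, 0.2634]
force: [0.1, 0.3, -2.0]
grasp_force: 58.8
tool_pos: [0.4874, 0.1719, 0.2582]
force: [-0.2, -0.3, -2.7]
grasp_force: 58.8
tool_pos: [0.4875, 0.1719, 0.2563]
force: [-0.9, -1.0, -2.4]
grasp_force: 58.8
```

```bash
python3 -m jog '[{"jaw":0,"dx":0,"dy":0,"dz":0.0005,"twist":0},{"jaw":0,"dx":0,"dy":0,"dz":0.0005,"twist":0},{"jaw":0,"dx":0,"dy":0,"dz":0,"twist":0}]' | grep -E 'tool_pos|force'
python3 -m jog '[{"jaw":0,"dx":0,"dy":0,"dz":0.0005,"twist":0},{"jaw":0,"dx":0,"dy":0,"dz":0,"twist":0}]' | grep -E 'tool_pos|force'
```

```text
tool_pos: [0.4875, 0.1719, 0.2554]
force: [-0.6, 0.5, -2.5]
grasp_force: 58.9
tool_pos: [0.4875, 0.1719, 0.2553]
force: [-1.7, -0.5, 3.9]
grasp_force: 59.4
```

Rim on the counter (force went from -2.5 to +3.9 N at the same TCP height as at pick-up). Releasing.

```bash
python3 -m jog '[{"jaw":0.05,"dx":0,"dy":0,"dz":0,"twist":0},{"jaw":0.05,"dx":0,"dy":0,"dz":0,"twist":0},{"jaw":0.05,"dx":0,"dy":0,"dz":0,"twist":0},{"jaw":0.05,"dx":0,"dy":0,"dz":0,"twist":0},{"jaw":0.05,"dx":0,"dy":0,"dz":0,"twist":0},{"jaw":0.05,"dx":0,"dy":0,"dz":-0.01,"twist":0},{"jaw":0.05,"dx":0,"dy":0,"dz":-0.03,"twist":0},{"jaw":0.05,"dx":0,"dy":0,"dz":-0.04,"twist":0},{"jaw":0.05,"dx":0,"dy":0,"dz":-0.04,"twist":0},{"jaw":0.05,"dx":0,"dy":0,"dz":-0.04,"twist":0}]'
python3 -m jog '[{"jaw":0.05,"dx":-0.04,"dy":0,"dz":0,"twist":0},{"jaw":0.05,"dx":-0.04,"dy":0,"dz":0,"twist":0},{"jaw":0.05,"dx":-0.04,"dy":0,"dz":0,"twist":0},{"jaw":0.05,"dx":-0.04,"dy":0,"dz":0,"twist":0},{"jaw":0.05,"dx":-0.04,"dy":0,"dz":0,"twist":0},{"jaw":0.05,"dx":-0.04,"dy":0,"dz":0,"twist":0},{"jaw":0.05,"dx":-0.02,"dy":0,"dz":0,"twist":0},{"jaw":0.05,"dx":0,"dy":0,"dz":0,"twist":0},{"jaw":0.05,"dx":0,"dy":0,"dz":0,"twist":0}]'
python3 - <<'E'
from h import *
out=[]
for n in ("top","scene"):
    I=eyes.read_camera(n)[:,:,::-1]; out.append(cv2.resize(I,(400,300),interpolation=cv2.INTER_AREA))
    x,y=(203,203) if n=="top" else (280,180); out.append(cv2.resize(I[y:y+105,x:x+140],(400,300),interpolation=cv2.INTER_CUBIC))
    print(n,[np.round(o["xyz"],3).tolist() for o in models.search_frame("cover_handle",n)],[np.round(models.search_frame(k,n)[:1][0]["xyz"],3).tolist() if models.search_frame(k,n) else k for k in ("spatula_mid","cup_mid","bowl_mid","dispenser_mid")])
cv2.imwrite("pics/end.png",np.vstack([np.hstack(out[:2]),np.hstack(out[2:])]))
E
```

```text
t: 18.2
tool_pos: [0.4872, 0.1718, 0.4173]
tcp_rot: [0.633, 0.774, 0.0, 0.0]
force: [0.7, 0.9, -0.0]
finger_gap: 0.582
grasp_force: 0.0
t: 19.1
tool_pos: [0.5389, -0.0831, 0.4153]
tcp_rot: [0.634, 0.774, 0.0, -0.0]
force: [-0.4, -0.2, -0.9]
finger_gap: 0.588
grasp_force: 0.0
top [[0.478, 0.171, 0.077]] [[0.622, -0.022, -0.004], [0.749, -0.038, 0.035], [0.759, 0.151, 0.025], 'dispenser_mid']
scene [[0.501, 0.154, 0.08], [0.737, 0.157, 0.026], [0.323, -0.169, 0.074]] [[0.627, -0.02, 0.007], [0.734, -0.026, 0.038], [0.735, 0.159, 0.026], [0.759, -0.188, 0.115]]
```

View pics/end.png

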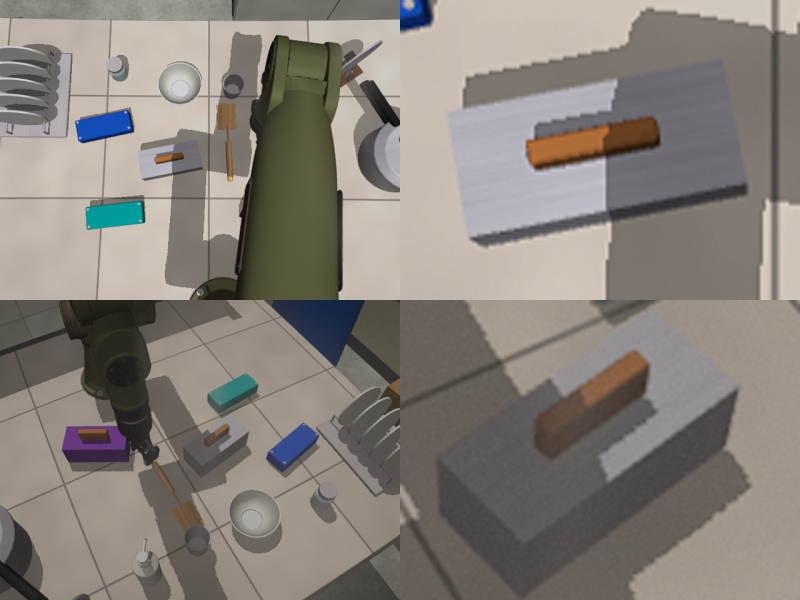

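The cover sits flat over the box (top-view tile around (600,150), scene tile around (590,470)), the gripper is clear, and the other things have not moved. Handing in.

```bash
python3 -c "
from rig import arm; print(arm.finish_job())"
```

```text
the job is handed in; nothing more can be done
None
```

The right key (-y end) snapped in and stayed in, no other key was pressed, the cover is down over the switch box with its rim on the counter and released, nothing else was moved, and the job is handed in at about 19 s.

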